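# Tug the eyedrop case lid and re-press it if it gives

### The arm

A 6-joint arm with a two-finger parallel gripper is mounted at the origin on the work surface. World frame = base frame: x ahead of the robot, y to its left, z up, the work surface at z = 0. Lengths are in mm, angles in rad, forces in N, time in s.
With the tool pointing down it reaches from about 275 to 750 mm from the base axis. Payload 10.2 kg.
Tool frame: the origin (TCP) lies at the very end of the fingers, on their centre line; the grasp point (between the pads) lies 19 mm behind it; z points along the fingers, x is the direction in which the jaws open and shut, and the axes are right-handed (so a half turn about z gives the same grasp; the last joint's range is limited). The gripper opens to 85 mm and grips with 20 to 120 N. Pads are 22 mm wide; open, the fingers measure 114 mm over their backs; the gripper's body (76 mm by 85 mm) begins 54 mm behind the grasp point. The pads swing forward as they close: fully open they stand 13 mm farther back than shut.
Start: joints at [-1.507, 0.313, 1.498, -0, 1.331, -0.223], TCP at [148.501, -503.566, 231.294] pointing down, gripper open.
Joint ranges: [-2.94, 2.94], [-0.97, 2.17], [0.19, 2.56], [-1.23, 4.37], [0.02, 3.11], [-2.88, 2.88]. Speed limits (rad/s): [2.39, 2.39, 3.01, 3.14, 3.14, 3.14].

### API

Orientations are given as a unit quaternion [w, x, y, z].
In Python, from rig import ctrl, cams gives the robot as it stands.
- The arm moves only by the tool play_rows, never from a script. Its argument "steps" is a list of rows, each a list of 2 entries, a list of its own where there are three numbers: the shift along the tool's x, y, z normalised to -1 to 1, where 1 is 0.75 m, then the turn, a rotation vector about the tool's x, y, z normalised to -1 to 1, where 1 is 45 degrees. A call has 1 to 20 rows; each row shifts and turns the commanded pose from where the row before left it, along the tool's axes as they then stand; what a row does not reach is not made up. A row lasts 1/10 s, in which the tool goes at most 50 mm and 8.59 degrees, less where a joint would pass 70% of its speed; a pose out of reach is approached as far as the arm can. A call with a number of a shift or a turn outside -1 to 1 is refused whole. A call with a gripper value outside its range is refused whole. "grip" is the closure, from 0 (fully open) to 1 (shut), set as the call begins (left out, the last holds). The fingers move at their own pace and stop on an object; "squeeze" is the grip in N (left out, the last holds). Time passes only in rows, so rows that do not move let the fingers close. It gives the time, the measured TCP pose, the force and the opening at its end, in the units of the state.
- ctrl.sense(): the state, without advancing time (a new reading comes with each control period).
- cams.capture(name): name is "side" or "top" or "wrist"; returns the picture (480x640x3 uint8, red, green, blue); there is no depth.
- cams.camera_info(name): a dict with "fx", "fy", "cx", "cy" (pixels), "xyz" and "attitude" of the camera in the world. Camera axes: x right, y up, looking along -z (the intrinsics and any distortion apply to the point x, -y, -z); pixel columns grow to the right and rows downward; lengths in mm; the calibration is good to about 2 mm. A picture is of the moment at which its call begins: read the wrist's pose just before it. camera_info takes no time and is no camera call; for the wrist camera it gives the pose at the moment of the call.
- ctrl.finish_job(): hands the job in, once; it reports no verdict.
Trained networks look in the newest picture that a camera, given by its name, has taken for a name from the list of things; names that differ only in an ending like _2 or _b are one class to them, and where a whole thing is asked for, a point or a joint stands for the part that bears it (a point fixed in the world has none). Each returns a list of dicts, best first, with "p" (0 to 1); they miss things now and then, are a little off and sometimes report something else, mostly with a low value. They report only what shows in the picture. A call takes as long as a camera call. They do not tell look-alikes from the thing itself.
- cams.search_frame(camera, thing): "rect" ([centre column, centre row, width, height] in pixels, round what is visible of it).
- cams.tip_of(camera, thing): "pixel" ([column, row] in pixels: a listed point, or the origin of a listed thing).
The state is a dict: "time_s": time; "joints": joint angles; "dq": joint speeds; "tau": joint torques, N m; "eef_pos": TCP position; "ee_rot": TCP orientation; "force": force on the tool from outside, world axes, zero at the start; "wrist_torque": the same for the moment, N m; "grip_width": opening from 0.0 (shut) to 1.0 (fully open).
Only numpy, scipy, OpenCV 4.12 (cv2) and the standard library are available. Lean on these libraries where they do the work, as an engineer would, in place of code of your own. Each camera call takes 0.05 s, during which the arm holds its last target.

### The job

Check that the catch of the blue-lidded eyedrop case has really held: take the knob on the blue lid and give it a short upward tug. If the lid gives, press it down until the catch snaps in; either way let go and leave the blue lid fully shut and caught. Leave the orange-lidded case alone.

Things in the scene. Friction and masses are not known exactly. Their poses are not given: they have to be found in the camera images.
- drops_case: White case with a BLUE hinged lid, fixed: 130 deep (x), 150 wide (y), 55 high. Origin: centre of its underside; z up; its -x side is the front (towards the robot, turned up to 20 degrees), with the hidden spring catch inside. Hinge line along its y at x = +65, z = +55 mm. Lid: 8 mm plate, 160 wide, a 13 mm skirt hides the gap; top 63 mm above the cart when shut.
- drops_knob (a point): Centre of the white ball knob on the blue lid, the part to take: a 24 mm ball on a 12 mm post; the lid's top is 24 mm below this point. It swings about the hinge line, 113 mm before it and 32 mm above it when shut: then at case x = -48 mm, z = 87 mm, midway across. Axes: the case's when shut; they turn with the lid.
- drops_lid (a joint): Blue lid's hinge, rad: 0 shut, + opens (0.009 = 1 mm at knob). Starts caught (0), or resting on the catch (about 0.1, knob 11 mm higher). Caught: a tug lifts the knob 3 mm, then stops; holds to about 12 N; drops back when let go. Uncaught: lifts freely (0.5 N); some 13 N down on the knob, or lid beside it, snaps it to a firm stop at 0. Its weight alone never catches it.
- other_knob (a point): Centre of the same knob on the bystander, a case of the same shape and size with an ORANGE lid, caught or not; it is to be left as it is. The two cases may stand in either place.
Mind the look-alikes: they are no part of the job. What is shaped like the drops_case but pink or turquoise is not meant.

How it is judged (in metres and radians):
On the way:
1. the blue lid has been tugged: with the fingers on it, a caught lid was pulled up 2 mm or more into its play, or a lid that gives was lifted 2.5 mm or more above its rest on the catch (contact force between the fingers and drops_case above 0.3 N and (value of joint drops_lid above 0.127 rad or (value of joint drops_lid between 0.016 and 0.047 rad and distance of drops_knob from where it was at the start of the episode below 0.0055 m))), for 0.1 s.
At the end, for the whole second after the job is handed in: The blue lid is fully shut and caught (hinge within 0.012 rad of shut, about 1.4 mm at the fin) and at rest (value of joint drops_lid below 0.012 rad and velocity of joint drops_lid below 0.02 rad/s); the robot touches nothing.
It fails at once if the orange lid was moved by more than 4 mm (distance of other_knob from where it was at the start of the episode above 0.004 m).
It also fails if it takes over 40 s, if anything falls off the work surface, if the arm or the gripper's body presses on something with over 40 N, if the wrist force passes 120 N, or if a joint passes its speed limit or range.

## Working session

There is one attempt and no reset: what is moved stays moved. The work goes in short steps, Python scripts to look and compute and a tool call to move; the robot and the scene stay as the last step left them, time stands still between calls to the robot, and variables do not carry over. Pictures are saved under pics/ and viewed, and the job is handed in when it is done.

Besides the shell and the picture viewer there is one more tool, called after "Emit:" as name([rows], argument=value, ...), one row to a line, values as JSON. play_rows: Moves the arm, as the interface text tells. Its arguments: {"type":"object","properties":{"steps":{"type":"array"},"grip":{"type":"number"},"squeeze":{"type":"number"}},"required":["steps"]}

```bash
mkdir -p pics; ls; cat > h.py <<'E'
import numpy as np, cv2
from rig import ctrl, cams
from scipy.spatial.transform import Rotation as R
def save(im,n): cv2.imwrite(f'pics/{n}.png',im[:,:,::-1])
def cam(name):
    return cams.camera_info(name)
E
python3 - <<'E'
from h import *
s=ctrl.sense(); print(s)
for n in ['side','top']:
    im=cams.capture(n); save(im,n+'0'); print(n,cam(n))
    for t in ['drops_knob','other_knob']:
        print(t,cams.tip_of(n,t))
E
```

```text
pics
{'time_s': 0.0, 'joints': array([-1.50738523e+00,  3.13425551e-01,  1.49845238e+00,  3.57493652e-06,
        1.33103776e+00, -2.23421971e-01]), 'dq': array([ 8.24275422e-04, -8.46874658e-04,  2.79999414e-05,  1.12632762e-03,
       -1.03421431e-03,  7.76892791e-04]), 'tau': array([-1.59935455e-03, -4.12271726e+01, -2.59742099e+01, -2.22879416e-04,
        4.19664822e-03, -1.36060882e-05]), 'eef_pos': array([ 148.49137428, -503.27833525,  230.74184102]), 'ee_rot': array([-5.04780605e-04,  8.00910334e-01, -5.98783934e-01, -4.27565270e-04]), 'force': array([-0.03919657,  0.66111251,  0.20815657]), 'wrist_torque': array([-0.0432537 , -0.00221215,  0.01426044]), 'grip_width': 0.9996423916270286}
side {'fx': 536.4659032394809, 'fy': 536.4659032394809, 'cx': 320.2745632438535, 'cy': 227.97044859856487, 'xyz': array([250.09815117, 771.7243819 , 884.2991162 ]), 'attitude': array([-0.11179138, -0.06026778,  0.4239351 ,  0.89674384])}
drops_knob [{'pixel': [374.6, 335.8], 'p': 0.92}, {'pixel': [421.1, 240.1], 'p': 0.74}, {'pixel': [319.6, 230.3], 'p': 0.56}]
other_knob [{'pixel': [250.6, 337.3], 'p': 0.78}]
top {'fx': 539.2779987017435, 'fy': 539.2779987017435, 'cx': 311.66568175289177, 'cy': 237.00182506165314, 'xyz': array([ 384.16364612, -160.50685026, 1093.52436491]), 'attitude': array([ 0.70976471,  0.04118774, -0.04200791, -0.70197789])}
drops_knob [{'pixel': [319.3, 360.4], 'p': 0.96}, {'pixel': [158.6, 332.3], 'p': 0.93}, {'pixel': [501.4, 369.8], 'p': 0.81}, {'pixel': [302.2, 235.3], 'p': 0.56}]
other_knob [{'pixel': [137.6, 208.6], 'p': 0.86}]
```

View pics/side0.png

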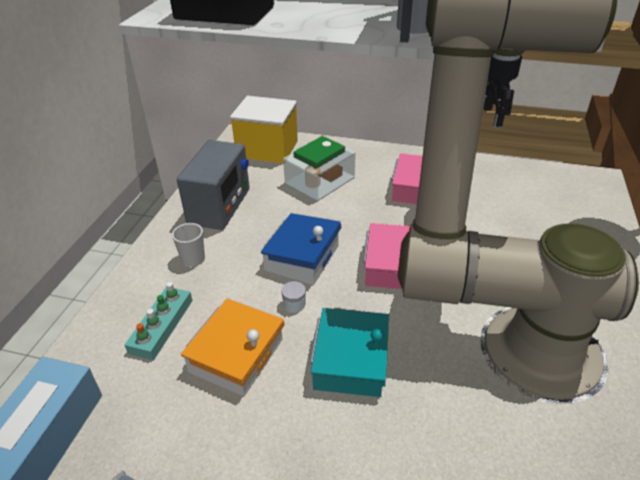

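View pics/top0.png

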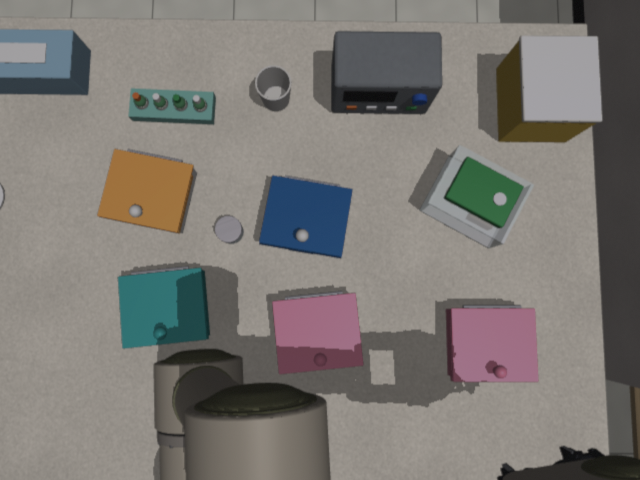

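Candidates for the blue-lidded case: the blue lid (top 302,235; side 319,231), orange (top 137,209; the bystander), teal (160,330) and two pinks (320,360; 501,370). Green (500,199) is a smaller box. Only the blue one fits. I'll confirm it in a crop and triangulate.

```bash
cat >> h.py <<'E'
def ray(ci,px):
    q=ci['attitude']; Rm=R.from_quat([q[1],q[2],q[3],q[0]])
    d=np.array([(px[0]-ci['cx'])/ci['fx'],-(px[1]-ci['cy'])/ci['fy'],-1.])
    d=Rm.apply(d); return np.array(ci['xyz']),d/np.linalg.norm(d)
def tri(rs):
    A=sum(np.eye(3)-np.outer(d,d) for o,d in rs); b=sum((np.eye(3)-np.outer(d,d))@o for o,d in rs)
    p=np.linalg.solve(A,b); return p,[float(np.linalg.norm(np.cross(p-o,d))) for o,d in rs]
def onz(r,z):
    o,d=r; return o+d*(z-o[2])/d[2]
def proj(ci,p):
    q=ci['attitude']; c=R.from_quat([q[1],q[2],q[3],q[0]]).inv().apply(np.array(p)-ci['xyz'])
    return ci['cx']+ci['fx']*c[0]/-c[2], ci['cy']-ci['fy']*c[1]/-c[2]
E
python3 - <<'E'
from h import *
t=cv2.imread('pics/top0.png'); s=cv2.imread('pics/side0.png')
a=cv2.resize(t[160:270,240:370],None,fx=3,fy=3,interpolation=cv2.INTER_CUBIC);b=cv2.resize(s[200:290,250:350],None,fx=4,fy=4,interpolation=cv2.INTER_CUBIC)
h=max(a.shape[0],b.shape[0]); P=lambda x:cv2.copyMakeBorder(x,0,h-x.shape[0],0,0,0)
cv2.imwrite('pics/crop0.png',np.hstack([P(a),P(b)]))
T,S=cam('top'),cam('side')
print(tri([ray(T,(302.2,235.3)),ray(S,(319,230.8))]))
for im,n,C in((t,'top',T),(s,'side',S)):
    hsv=cv2.cvtColor(im,cv2.COLOR_BGR2HSV); m=cv2.inRange(hsv,(105,150,50),(125,255,255))
    nn,l,st,ce=cv2.connectedComponentsWithStats(m); i=1+np.argmax(st[1:,4]); print(n,st[i])
    c=max(cv2.findContours((l==i).astype(np.uint8),0,2)[0],key=cv2.contourArea)
    k=cv2.approxPolyDP(cv2.convexHull(c),4,True)[:,0]; print(k.tolist())
    if n=='top':
        r=cv2.minAreaRect(c);print(r)
        bx=cv2.boxPoints(r)
        for z in(63,70):print([onz(ray(C,p),z).round(0).tolist() for p in bx])
E
```

```text
(array([ 503.35500046, -143.63912056,   99.07756137]), [1.4241890590864612, 1.4241890590864297])
top [ 260  177   91   80 5367]
[[273, 177], [350, 190], [339, 256], [260, 242]]
((305.3461608886719, 216.2307586669922), (82.03193664550781, 68.76826477050781), 9.727579116821289)
[[493.0, -60.0, 63.0], [626.0, -80.0, 63.0], [600.0, -238.0, 63.0], [468.0, -216.0, 63.0]]
[[492.0, -61.0, 70.0], [624.0, -80.0, 70.0], [599.0, -237.0, 70.0], [467.0, -215.0, 70.0]]
side [ 262  214   78   54 2506]
[[291, 214], [339, 223], [314, 267], [262, 252]]
```

View pics/crop0.png

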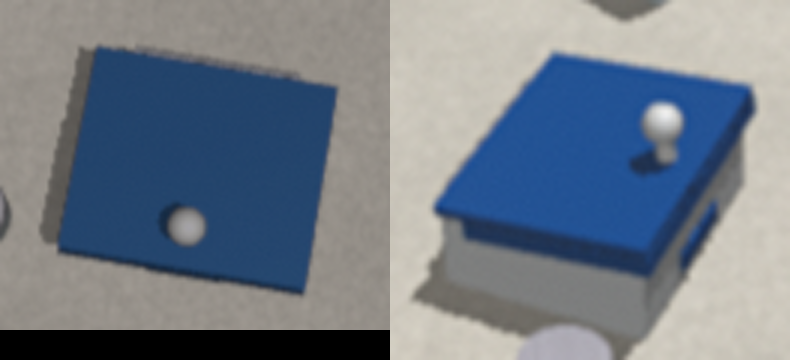

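The crop confirms a white case with a blue lid and a white ball knob at about top (302,235.7), side (318,230.7). Knob height of about 99 mm hints that it is uncaught. I'll work out the move to a hover pose.

```bash
cat >> h.py <<'E'
def delta(target,yaw_xaxis):
    s=ctrl.sense(); q=s['ee_rot']; Rm=R.from_quat([q[1],q[2],q[3],q[0]])
    M=Rm.as_matrix(); 
    best=None
    for sg in(1,-1):
        x=sg*np.array([np.cos(yaw_xaxis),np.sin(yaw_xaxis),0]); z=np.array([0,0,-1.]); Rt=R.from_matrix(np.c_[x,np.cross(z,x),z])
        v=(Rm.inv()*Rt).as_rotvec()
        if best is None or np.linalg.norm(v)<np.linalg.norm(best): best=v
    d=M.T@(np.array(target)-s['eef_pos'])
    print('eef',s['eef_pos'].round(1),'x',M[:,0].round(3),'z',M[:,2].round(3)); print('shift mm',d.round(1),'norm',(d/750).round(4),'turn deg',np.degrees(best).round(2),'norm',(np.degrees(best)/45).round(4))
E
python3 - <<'E'
from h import *
T,S=cam('top'),cam('side')
p,_=tri([ray(T,(302.3,235.7)),ray(S,(318,230.7))]);print(p,_)
p,_=tri([ray(T,(302.2,235.3)),ray(S,(319.6,230.3))]);print(p,_)
delta([503,-144,231],np.radians(90-9.3))
E
```

```text
[ 504.14340303 -143.57640218   98.99623089] [0.11069371871740842, 0.11069371871738688]
[ 502.55559005 -143.76564185  100.73188642] [2.026437163928748, 2.026437163928919]
eef [ 148.5 -503.5  231.1] x [ 0.283 -0.959 -0.   ] z [-0.  0. -1.]
shift mm [-2.445e+02 -4.417e+02  2.000e-01] norm [-3.26e-01 -5.89e-01  3.00e-04] turn deg [0.000e+00 2.000e-02 2.573e+01] norm [0.000e+00 5.000e-04 5.718e-01]
```

Emit:
play_rows([
  [[-0.0272,-0.0491,0],[0,0,0]],
  [[-0.0272,-0.0491,0],[0,0,0]],
  [[-0.0272,-0.0491,0],[0,0,0]],
  [[-0.0272,-0.0491,0],[0,0,0]],
  [[-0.0272,-0.0491,0],[0,0,0]],
  [[-0.0272,-0.0491,0],[0,0,0]],
  [[-0.0272,-0.0491,0],[0,0,0]],
  [[-0.0272,-0.0491,0],[0,0,0]],
  [[-0.0272,-0.0491,0],[0,0,0]],
  [[-0.0272,-0.0491,0],[0,0,0]],
  [[-0.0272,-0.0491,0],[0,0,0]],
  [[-0.0272,-0.0491,0],[0,0,0]],
  [[0,0,0],[0,0,0.143]],
  [[0,0,0],[0,0,0.143]],
  [[0,0,0],[0,0,0.143]],
  [[0,0,0],[0,0,0.143]],
  [[0,0,0],[0,0,0]],
  [[0,0,0],[0,0,0]],
], grip=0.3, squeeze=40)

```text
time_s: 2.1
eef_pos: [503.1, -143.8, 231.3]
ee_rot: [-0.0, -0.649, 0.761, 0.0]
force: [-0.6, 0.0, -0.1]
grip_width: 0.698
```

```bash
python3 - <<'E'
from h import *
W=cam('wrist'); im=cams.capture('wrist'); save(im,'w1'); print(W)
k=cams.tip_of('wrist','drops_knob');print(k)
T,S=cam('top'),cam('side')
print([proj(W,p) for p in([503.5,-143.6,99],[503.5,-143.6,87])])
for c in k[:2]: print(tri([ray(T,(302.3,235.7)),ray(S,(318.5,230.6)),ray(W,c['pixel'])]), tri([ray(T,(302.3,235.7)),ray(W,c['pixel'])]),tri([ray(S,(318.5,230.6)),ray(W,c['pixel'])]))
delta([503,-144,231],np.radians(90-9.3))
print(ctrl.sense()['grip_width'],ctrl.sense()['force'])
E
```

```text
{'fx': 370.4980685262376, 'fy': 370.4980685262376, 'cx': 317.6662206718608, 'cy': 238.53794920265426, 'xyz': array([ 569.56897945, -153.61357222,  372.79897186]), 'attitude': array([-0.64258698,  0.08797473, -0.10383639,  0.75402946])}
[{'pixel': [318.9, 222.1], 'p': 0.85}]
[(np.float64(318.73181613771), np.float64(226.0615305740278)), (np.float64(318.7016007509634), np.float64(222.46467901463683))]
(array([ 504.5985006 , -144.21085402,   97.98779385]), [0.771531438969395, 1.4179526084339642, 1.6560391426040855]) (array([ 504.88643041, -143.71998248,   91.81283178]), [0.24717253680780923, 0.24717253680784665]) (array([ 504.86190143, -144.76163475,   97.71268108]), [1.4663293898295968, 1.4663293898297616])
eef [ 503.1 -143.8  231.3] x [-0.16  -0.987 -0.   ] z [-0.  0. -1.]
shift mm [0.2 0.  0.3] norm [0.0003 0.0001 0.0004] turn deg [0.   0.   0.11] norm [0.     0.     0.0025]
0.701041366314482 [0.69009503 0.55854785 0.14188089]
```

View pics/w1.png

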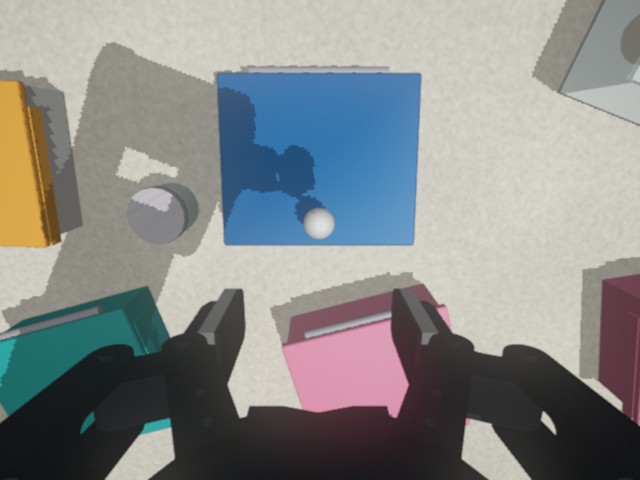

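The wrist picture shows the knob at (319,222), in line with the fingers. I'll go lower and take a second view for a better height.

Emit:
play_rows([
  [[0,-0.002,0.0353],[0,0,0]],
  [[0,0,0.0353],[0,0,0]],
  [[0,0,0.0353],[0,0,0]],
  [[0,0,0.0353],[0,0,0]],
  [[0,0,0],[0,0,0]],
  [[0,0,0],[0,0,0]],
])

```text
time_s: 2.8
eef_pos: [504.8, -144.1, 126.1]
ee_rot: [0.0, -0.648, 0.762, -0.0]
force: [-0.6, 0.1, 0.4]
grip_width: 0.703
```

```bash
python3 - <<'E'
from h import *
W=cam('wrist'); im=cams.capture('wrist'); save(im,'w2')
k=cams.tip_of('wrist','drops_knob');print(k)
T,S=cam('top'),cam('side')
print([proj(W,p) for p in([504.5,-144,99],[504.5,-144,87])])
for c in k[:2]: print(tri([ray(T,(302.3,235.7)),ray(S,(318.5,230.6)),ray(W,c['pixel'])]), tri([ray(T,(302.3,235.7)),ray(W,c['pixel'])]),tri([ray(S,(318.5,230.6)),ray(W,c['pixel'])]))
print(ctrl.sense()['eef_pos'])
E
```

```text
[{'pixel': [316.1, 278.4], 'p': 0.69}]
[(np.float64(319.40095392364736), np.float64(278.7465872693708)), (np.float64(319.3114356086622), np.float64(270.09986583245865))]
(array([ 503.99750121, -143.25746433,   99.0927971 ]), [0.3402694868894354, 1.0550806851021648, 1.2314003540842529]) (array([ 504.28174299, -142.9527155 ,   97.47512974]), [0.6197900456566934, 0.619790045656723]) (array([ 503.9746187 , -142.97461563,   99.24996839]), [1.125288857329962, 1.1252888573299409])
[ 505.30371574 -144.40721319  126.98083764]
```

View pics/w2.png

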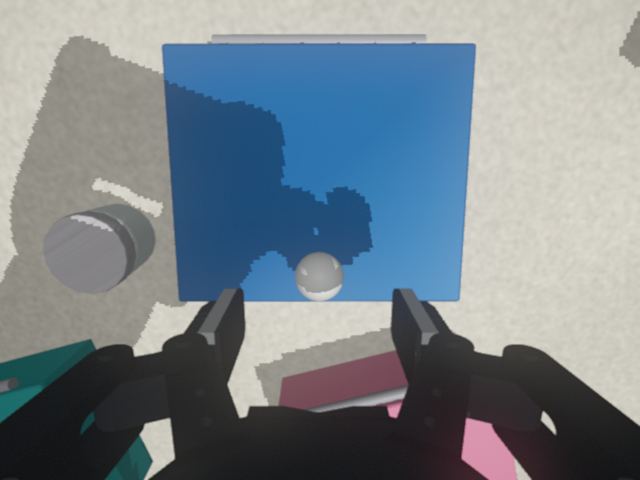

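The knob is at about z=98.5 (image 319,277), so the lid rests on the catch, uncaught. I'll descend and grip.

Emit:
play_rows([
  [[0,0,0.028],[0,0,0]],
  [[0,0.001,0.028],[0,0,0]],
  [[0,0,0.003],[0,0,0]],
  [[0,0,0],[0,0,0]],
  [[0,0,0],[0,0,0]],
])

```text
time_s: 3.4
eef_pos: [504.6, -144.3, 82.6]
ee_rot: [0.0, -0.647, 0.762, -0.001]
force: [0.2, 0.3, 0.0]
grip_width: 0.699
```

Emit:
play_rows([
  [[0,0,0],[0,0,0]],
  [[0,0,0],[0,0,0]],
  [[0,0,0],[0,0,0]],
  [[0,0,0],[0,0,0]],
  [[0,0,0],[0,0,0]],
  [[0,0,0],[0,0,0]],
], grip=1, squeeze=40)

```text
time_s: 4.0
eef_pos: [504.0, -144.4, 81.7]
ee_rot: [-0.0, -0.647, 0.762, -0.001]
force: [-1.9, -2.7, 5.8]
grip_width: 0.257
```

```bash
python3 - <<'E'
from h import *
im=cams.capture('wrist'); save(im,'w3'); s=ctrl.sense(); print(s['eef_pos'],s['force'],s['grip_width'],s['time_s'])
E
```

```text
[ 503.96465807 -144.44497737   81.72509499] [-2.53958566 -3.2834725   6.7500442 ] 0.25154370833644196 4.05
```

View pics/w3.png

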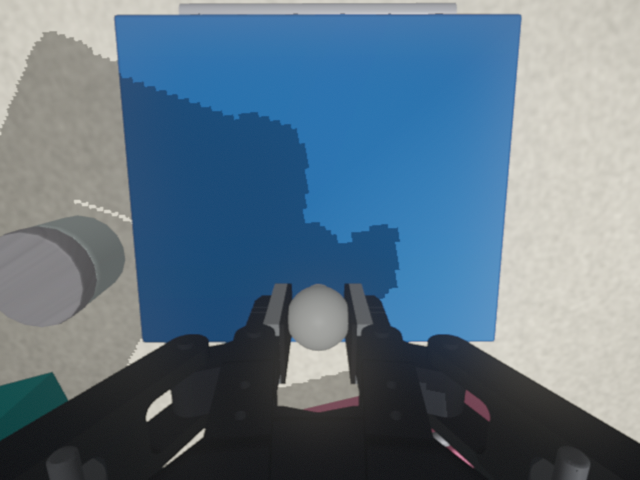

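The ball (319,318) is between the pads, with an opening of about 21 mm. I'll tug gently and watch the force.

Emit:
play_rows([
  [[0,0,-0.002],[0,0,0]],
  [[0,0,-0.002],[0,0,0]],
  [[0,0,0],[0,0,0]],
])

```text
time_s: 4.35
eef_pos: [504.9, -144.6, 84.4]
ee_rot: [0.001, -0.647, 0.762, -0.002]
force: [5.0, -4.7, -3.3]
grip_width: 0.253
```

Emit:
play_rows([
  [[0,0,-0.002],[0,0,0]],
  [[0,0,-0.002],[0,0,0]],
  [[0,0,0],[0,0,0]],
])

```text
time_s: 4.65
eef_pos: [506.2, -144.9, 87.6]
ee_rot: [0.002, -0.647, 0.762, -0.003]
force: [13.3, -6.4, -8.5]
grip_width: 0.25
```

```bash
python3 - <<'E'
from h import *
im=cams.capture('side'); save(cv2.resize(im[180:300,220:380],None,fx=4,fy=4,interpolation=cv2.INTER_CUBIC),'s4')
S=cam('side');print(proj(S,[504,-144,98.5]),proj(S,[506,-144,104.5]))
W=cam('wrist');im=cams.capture('wrist'); save(im,'w4'); s=ctrl.sense(); print(s['eef_pos'],s['force'],s['grip_width'],s['time_s'])
E
```

```text
(np.float64(318.1584386218058), np.float64(230.7681607739508)) (np.float64(317.27337738558816), np.float64(228.62001944032758))
[ 506.1468587  -144.86429255   87.44311881] [12.51232507 -5.80171088 -7.46422993] 0.2543873438295527 4.75
```

View pics/s4.png

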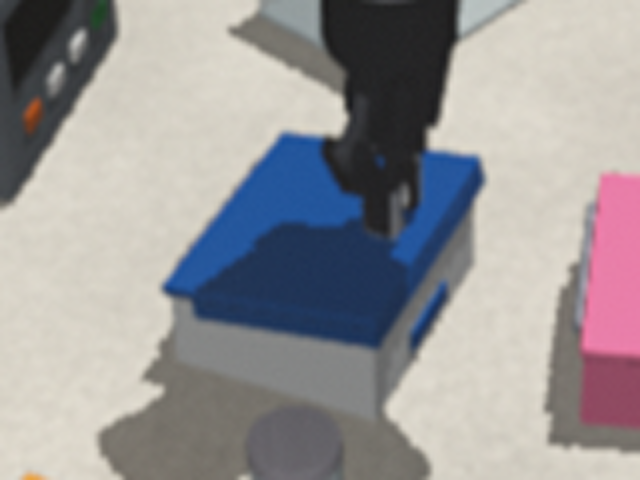

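View pics/w4.png

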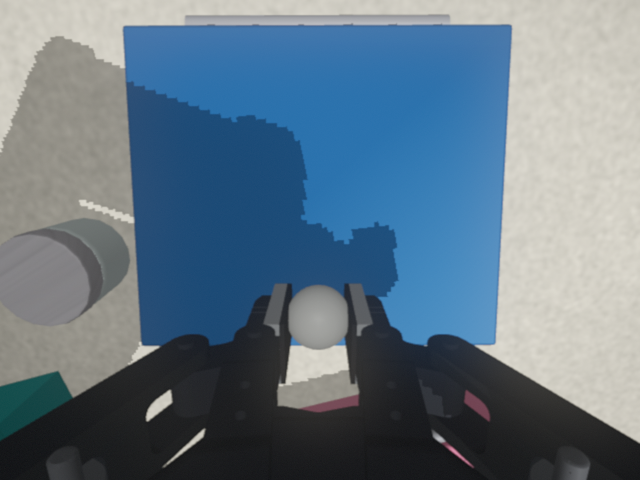

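The knob has kept its place between the pads while the TCP rose about 6 mm along the hinge arc, so the lid gives and is uncaught. I'll press it down following the arc.

Emit:
play_rows([
  [[0,0,0.004],[0,0,0]],
  [[0,0.001,0.004],[0,0,0]],
  [[0,0.001,0.004],[0,0,0]],
  [[0,0.001,0.004],[0,0,0]],
  [[0,0,0],[0,0,0]],
])

```text
time_s: 5.25
eef_pos: [501.2, -144.0, 74.3]
ee_rot: [-0.0, -0.647, 0.762, 0.0]
force: [0.2, -6.3, -8.9]
grip_width: 0.252
```

Emit:
play_rows([
  [[0,0.001,0.003],[0,0,0]],
  [[0,0.001,0.003],[0,0,0]],
  [[0,0,0],[0,0,0]],
])

```text
time_s: 5.55
eef_pos: [500.1, -143.8, 70.5]
ee_rot: [-0.0, -0.647, 0.762, -0.0]
force: [-1.7, -5.3, 1.1]
grip_width: 0.252
```

Emit:
play_rows([
  [[0,0,0.002],[0,0,0]],
  [[0,0,0.001],[0,0,0]],
  [[0,0,0],[0,0,0]],
])

```text
time_s: 5.85
eef_pos: [500.1, -143.9, 69.9]
ee_rot: [-0.0, -0.647, 0.762, -0.001]
force: [-8.7, -3.0, 17.4]
grip_width: 0.253
```

Emit:
play_rows([
  [[0,0,0.002],[0,0,0]],
  [[0,0,0],[0,0,0]],
])

```text
time_s: 6.05
eef_pos: [500.2, -143.9, 69.5]
ee_rot: [-0.0, -0.648, 0.762, -0.001]
force: [-16.3, -1.9, 28.6]
grip_width: 0.253
```

Firm stop at z about 69.5 with 29 N down. I'll ease off and give a small check tug.

Emit:
play_rows([
  [[0,0,-0.003],[0,0,0]],
  [[0,0,-0.003],[0,0,0]],
  [[0,0,0],[0,0,0]],
  [[0,0,0],[0,0,0]],
])

```text
time_s: 6.45
eef_pos: [500.4, -143.9, 71.5]
ee_rot: [-0.0, -0.647, 0.762, -0.001]
force: [-0.5, -5.5, 0.1]
grip_width: 0.251
```

Emit:
play_rows([
  [[0,0,-0.003],[0,0,0]],
  [[0,0,0],[0,0,0]],
  [[0,0,0],[0,0,0]],
])

```text
time_s: 6.75
eef_pos: [501.0, -144.0, 73.7]
ee_rot: [0.0, -0.647, 0.762, -0.001]
force: [3.0, -5.8, -1.5]
grip_width: 0.25
```

Emit:
play_rows([
  [[0,-0.001,-0.0015],[0,0,0]],
  [[0,0,0],[0,0,0]],
])

```text
time_s: 6.95
eef_pos: [501.2, -144.0, 74.1]
ee_rot: [-0.0, -0.647, 0.762, -0.001]
force: [3.5, -6.8, -6.2]
grip_width: 0.253
```

Emit:
play_rows([
  [[0,0,-0.001],[0,0,0]],
  [[0,0,0],[0,0,0]],
])

```text
time_s: 7.15
eef_pos: [501.2, -144.0, 74.3]
ee_rot: [0.0, -0.647, 0.762, -0.0]
force: [6.7, -8.2, -13.5]
grip_width: 0.25
```

The lid stops after its play and the force rises sharply, so it is caught. I'll go back down, press once more for safety, ease off and release.

Emit:
play_rows([
  [[0,0.001,-0.0],[0,0,0]],
  [[0,0,0.004],[0,0,0]],
  [[0,0,0.004],[0,0,0]],
  [[0,0,0.002],[0,0,0]],
  [[0,0,0],[0,0,0]],
  [[0,0,0],[0,0,0]],
])

```text
time_s: 7.75
eef_pos: [500.1, -143.9, 69.8]
ee_rot: [-0.0, -0.647, 0.762, -0.001]
force: [-9.7, -1.7, 20.3]
grip_width: 0.252
```

Emit:
play_rows([
  [[0,0,-0.003],[0,0,0]],
  [[0,0,0],[0,0,0]],
  [[0,0,0],[0,0,0]],
])

```text
time_s: 8.05
eef_pos: [500.1, -143.8, 70.3]
ee_rot: [-0.0, -0.647, 0.762, -0.0]
force: [-1.5, -4.9, 1.6]
grip_width: 0.252
```

Emit:
play_rows([
  [[0,0,0],[0,0,0]],
  [[0,0,0],[0,0,0]],
  [[0,0,0],[0,0,0]],
  [[0,0,0],[0,0,0]],
  [[0,0,0],[0,0,0]],
], grip=0.3)

```text
time_s: 8.55
eef_pos: [500.1, -143.1, 70.2]
ee_rot: [0.0, -0.647, 0.762, 0.0]
force: [0.4, 0.1, 0.0]
grip_width: 0.695
```

Emit:
play_rows([
  [[0,0,-0.02],[0,0,0]],
  [[0,0,-0.03],[0,0,0]],
  [[0,0,-0.04],[0,0,0]],
  [[0,0,-0.06],[0,0,0]],
  [[0,0,-0.06],[0,0,0]],
  [[0,0,0],[0,0,0]],
  [[0,0,0],[0,0,0]],
  [[0,0,0],[0,0,0]],
])

```text
time_s: 9.35
eef_pos: [499.6, -143.0, 226.4]
ee_rot: [-0.0, -0.647, 0.762, 0.001]
force: [0.3, -0.3, -0.2]
grip_width: 0.694
```

```bash
python3 - <<'E'
from h import *
W=cam('wrist'); w=cams.capture('wrist'); save(w,'w5')
kw=cams.tip_of('wrist','drops_knob');S=cam('side'); s=cams.capture('side'); ks=cams.tip_of('side','drops_knob');print(kw,ks)
save(cv2.resize(s[180:300,220:380],None,fx=4,fy=4,interpolation=cv2.INTER_CUBIC),'s5')
for p in([500.5,-143.5,87],[504,-144,98.5]): print(proj(S,p),proj(W,p))
print(ctrl.sense()['force'],ctrl.sense()['eef_pos'])
E
```

```text
[{'pixel': [320.0, 222.4], 'p': 0.78}] [{'pixel': [436.6, 168.5], 'p': 0.88}, {'pixel': [376.4, 337.8], 'p': 0.7}, {'pixel': [319.6, 236.1], 'p': 0.63}]
(np.float64(319.6470520445363), np.float64(234.96592806360147)) (np.float64(319.6298676748089), np.float64(222.81263289425908))
(np.float64(318.1584386218058), np.float64(230.7681607739508)) (np.float64(319.59337142306526), np.float64(221.7582614365238))
[0.0379014 0.37613   0.1367091] [ 499.88249392 -143.13808346  226.79437032]
```

View pics/s5.png

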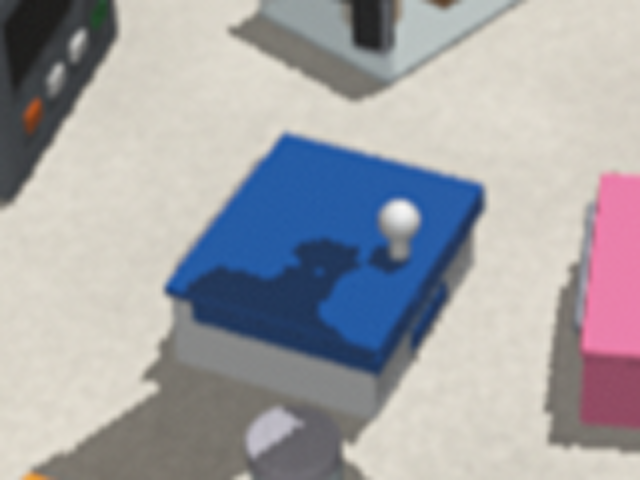

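View pics/w5.png

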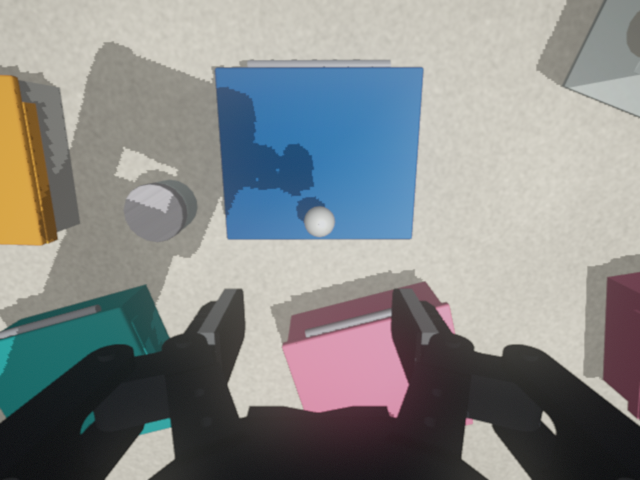

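The side view shows the knob at (320,235), where z = 87 mm projects (319.6,235.0). Before pressing it stood at about 231. The lid is shut and lies parallel to the case, and the gripper is clear of everything.

```bash
python3 -c "
from rig import ctrl
print(ctrl.finish_job())"
```

```text
the job is handed in; nothing more can be done
None
```

The blue lid was not caught when I started: its knob stood at about 98.5 mm, 11 mm above the shut height. I gripped the knob and tugged it up about 6 mm, and the lid followed. I then pressed it down to a firm stop with about 29 N.

**Catch:** a second small tug met a stop after about 4 mm, read at the tool. The pull rose to about 13 N there, near the 12 N the catch is said to hold, so I stopped at once. I then pressed the lid home again with about 20 N and let go.

**Last checks:** after release, the side view puts the knob at the shut height of 87 mm. The network's mark was 1 pixel lower than that. The wrist view agreed too, but from up there it hardly tells shut from unshut. The force on the tool was near zero and the gripper was clear of everything. I did not tug again after the last press. I never went near the orange-lidded case, but did not measure its knob again at the end.

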